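# Hang the ear defenders on the bar

### The job

Pick up the orange ear defenders lying on the bench and hang them over the wooden bar of the stand, between its two red collars, with one ear cup on each side and the headband's crown resting squarely on the bar. Set them down gently and let the bar take the weight before you let go; the bar's height is not known, so feel for it. Leave the glue bottle, screwdriver, jar and wood blank where they are.

Things in the scene. Friction and masses are not known exactly. Their poses are not given: they have to be found in the camera images.
- muffs: Rigid ear defenders, 0.15-0.3 kg: black U-shaped headband with two orange cups, lying on their side, crown roughly to +y. Origin: underside as they lie, midway between the cups. X ear to ear, Y from cups to crown, Z up as they lie. Hung properly, Y is up and X square to the bar. The cups span |x| 31.5 to 67.5, y -27 to 27, z 0 to 60 mm, with a 63 mm clear gap between them.
- crown (a point): Mid-line point of the headband's crown (muffs x 0, y 110, z 30 mm). The inner face that rests on the bar is 4.5 mm nearer the cups. The band is 9 mm thick and 18 mm wide (z 21 to 39). Its arch is a half ellipse from leg to leg, half axes 70 by 38 mm, centre at y 72. Axes as body muffs.
- leg_a (a point): Middle of the free straight part of the band's leg on the +x side (muffs x 70, y 50, z 30 mm): 9 mm thick along X, 18 mm wide along Z, clear of the cup from y 27 and straight to y 72 mm. Axes as body muffs.
- leg_b (a point): The same point of the other leg (muffs x -70, y 50, z 30 mm). Axes as body muffs.
- cup_a (a point): Centre of the ear cup on the muffs' +x side (36 x 54 x 60 mm). Axes as body muffs.
- cup_b (a point): Centre of the ear cup on the muffs' -x side (36 x 54 x 60 mm). Axes as body muffs.
- stand: Fixed stand: dark steel foot plate 130 x 130 x 12 mm, steel post 22 mm thick, 245 mm high. Origin on the bench at the post's axis. A blue 34 mm clamp with a knob carries a level wooden bar, 20 mm thick, from the post along the stand's -y to a free end at y -230 mm. Two red collars (32 mm diameter, 10 mm wide) at y -95 and -185 leave 80 mm of bare bar between.
- below_place (a point): Point on the bench straight below the middle of the bare bar between the collars (stand x 0, y -140 mm, z 0). It tells nothing of the bar's height: the clamp may be set so that the bar's top is anywhere from 155 to 205 mm above the bench; it stays put when loaded. Axes as the stand, y along the bar.
- glue: White glue bottle, 44 mm diameter, 115 mm high, standing; origin at the centre of its underside. Bystander.
- driver: Yellow-handled screwdriver lying on the bench; origin on its underside, x along it. Bystander.
- jar: Amber glass jar, 64 mm diameter, 75 mm high, black lid; origin at the centre of its underside. Bystander.
- blank: Dark wood blank, 32 x 150 x 28 mm, lying; origin at the centre of its underside. Bystander.
Things that resemble listed ones, but are neither listed nor needed, are in the scene too. There is more than one size of the muffs; the one meant has the size given above.

How it is judged:
By the outcome, as a careful person would: the job done as asked, in the order asked, and still so for the second after the job is handed in, with the robot touching nothing.
It also fails if it takes over 64 s, if anything falls off the work surface, if the arm or the gripper's body presses on something with over 40 N, if the wrist force passes 120 N, or if a joint passes its speed limit or range.

### The arm

A 6-joint arm with a two-finger parallel gripper is mounted at the origin on the work surface. World frame = base frame: x ahead of the robot, y to its left, z up, the work surface at z = 0. Lengths are in m, angles in rad, forces in N, time in s.
With the tool pointing down it reaches from about 0.375 to 0.9 m from the base axis. Payload 3.1 kg.
Tool frame: the origin (TCP) lies midway between the tips of the shut fingers; the grasp point (between the pads) lies 19 mm behind it (robot.tcp_to_grasp is the distance from the TCP to the grasp point, in m); z points along the fingers, y is the line along which they close (so a half turn about z gives the same grasp; the last joint's range is limited). The gripper opens to 85 mm and grips with 20 to 120 N. Pads are 22 mm wide; open, the fingers measure 114 mm over their backs; the gripper's body (76 mm by 85 mm) begins 54 mm behind the grasp point. The pads swing forward as they close: fully open they stand 13 mm farther back than shut.
Start: joints at [-1.286, 0.527, 1.433, -0, 1.181, -0.178], TCP at [0.279, -0.559, 0.231] pointing down, gripper open.
Joint ranges: [-3.08, 3.08], [-0.75, 2.2], [0.22, 2.44], [-1.43, 4.57], [0, 2.65], [-2.85, 2.85]. Speed limits (rad/s): [2.79, 2.79, 3.14, 3.14, 3.14, 3.14].

### API

Orientations are given as a rotation vector (axis times angle).
In Python, from bench import robot gives the robot as it stands. The module is installed in compiled form; this text tells all that it offers.
- The arm moves only by the tool servo_tool, never from a script. Its argument "increments" is a list of rows, each a list of 7 numbers: the shift along the tool's x, y, z scaled (see below), then the turn, a rotation vector about the tool's x, y, z scaled (see below), then the opening, from 0 (shut) to 1 (fully open). A call has 1 to 12 rows; each row shifts and turns the commanded pose from where the row before left it, along the tool's axes as they then stand; what a row does not reach is not made up. The controller multiplies each number of a shift by 200 mm and each number of a turn by 30 degrees. A row lasts 1/12 s, in which the tool goes at most 41.7 mm and 7.16 degrees, less where a joint would pass 70% of its speed; a pose out of reach is approached as far as the arm can. A call with a number of a shift or a turn outside -1 to 1 is refused whole. A call with a gripper value outside its range is refused whole. The fingers move at their own pace and stop on an object; "newtons" is the grip in N (left out, the last holds). Time passes only in rows, so rows that do not move let the fingers close. It gives the time, the measured TCP pose, the force, the opening and the grip force at its end, in the units of the state.
- robot.observe(): the state, without advancing time (a new reading comes with each control period).
- robot.read_camera(name): name is "side" or "top" or "wrist"; returns the picture (420x560x3 uint8, red, green, blue); there is no depth.
- robot.camera_params(name): a dict with "fx", "fy", "cx", "cy" (pixels), "k1" (the pictures are not rectified: a ray, as slopes to the right and down, at radius r is drawn at 1 + k1 r^2 times it, then the intrinsics apply), "T" (4x4, takes a point from camera to world coordinates); the wrist camera has in their place "T_tool_cam" (4x4, takes a point from camera to tool coordinates, whose origin is the TCP and whose axes are the flange's). Camera axes: x right, y up, looking along -z (the intrinsics and any distortion apply to the point x, -y, -z); pixel columns grow to the right and rows downward; lengths in m; the calibration is good to about 2 mm. A picture is of the moment at which its call begins: read the wrist's pose just before it. camera_params takes no time and is no camera call.
- robot.hand_in(): hands the job in; it is judged then, once.
Trained networks look in the newest picture that a camera, given by its name, has taken for a name from the list of things; names that differ only in an ending like _2 or _b are one class to them, and where a whole thing is asked for, a point or a joint stands for the part that bears it (a point fixed in the world has none). Each returns a list of dicts, best first, with "confidence" (0 to 1); they miss things now and then, are a little off and sometimes report something else, mostly with a low value. They report only what shows in the picture. A call takes as long as a camera call. They do not tell look-alikes from the thing itself.
- robot.boxes_of(camera, label): "extent" ([left, top, width, height] in pixels, round what is visible of it).
- robot.masks_of(camera, label): "mask" (420x560 bool, what is visible of it) and "extent" ([left, top, width, height] in pixels, round what is visible of it).
The state is a dict: "time_s": time; "joints": joint angles; "joint_vel": joint speeds; "effort": joint torques, N m; "tool_pos": TCP position; "orientation": TCP orientation; "contact_force": force on the tool from outside, world axes, zero at the start; "wrist_torque": the same for the moment, N m; "finger_gap": finger opening in m; "grip_force": force on a finger pad.
Only numpy, scipy, OpenCV 4.12 (cv2) and the standard library are available. Lean on these libraries where they do the work, as an engineer would, in place of code of your own. Each camera call takes 0.05 s, during which the arm holds its last target. There are 200 camera calls.

## Working session

There is one attempt and no reset: what is moved stays moved. The work goes in short steps, Python scripts to look and compute and a tool call to move; the robot and the scene stay as the last step left them, time stands still between calls to the robot, and variables do not carry over. Pictures are saved under pics/ and viewed, at most 10 in all, crops included, and the job is handed in when it is done.

Besides the shell and the picture viewer there is one more tool, called after "Call:" by a JSON object that holds its "method" and its "body". servo_tool: Moves the arm, as the interface text tells. Its arguments: {"type":"object","properties":{"increments":{"type":"array"},"newtons":{"type":"number"}},"required":["increments"]}

```bash
mkdir -p pics; cat > h.py <<'E'
import numpy as np, cv2
from scipy.spatial.transform import Rotation as R
from bench import robot
def snap(cam,fn):
    im=robot.read_camera(cam); cv2.imwrite('pics/'+fn,cv2.cvtColor(im,cv2.COLOR_RGB2BGR)); return im
def camT(cam,s=None):
    p=robot.camera_params(cam)
    if 'T' in p: return p,np.array(p['T'])
    s=s or robot.observe(); T=np.eye(4); T[:3,:3]=R.from_rotvec(s['orientation']).as_matrix(); T[:3,3]=s['tool_pos']
    return p,T@np.array(p['T_tool_cam'])
def ray(cam,uv,s=None):
    p,T=camT(cam,s); x=(uv[0]-p['cx'])/p['fx']; y=(uv[1]-p['cy'])/p['fy']
    rd=np.hypot(x,y); r=rd
    for _ in range(20): r=rd/(1+p['k1']*r*r)
    k=1+p['k1']*r*r
    d=T[:3,:3]@np.array([x/k,-y/k,-1]); return T[:3,3],d
def atz(cam,uv,z,s=None):
    o,d=ray(cam,uv,s); return o+d*(z-o[2])/d[2]
def proj(cam,P,s=None):
    p,T=camT(cam,s); q=np.linalg.inv(T)@np.append(P,1); x=q[0]/-q[2]; y=-q[1]/-q[2]
    k=1+p['k1']*(x*x+y*y); return np.array([p['fx']*x*k+p['cx'],p['fy']*y*k+p['cy']])
E
python3 - <<'E'
from h import *
snap('top','top0.png'); 
for l in ['muffs','stand','below_place','leg_a','glue','jar','driver','blank']:
    print(l,[(np.round(b['extent']).astype(int).tolist(),round(b['confidence'],2)) for b in robot.boxes_of('top',l)])
snap('side','side0.png')
for l in ['muffs','stand']:
    print(l,[(np.round(b['extent']).astype(int).tolist(),round(b['confidence'],2)) for b in robot.boxes_of('side',l)])
for c in ['top','side','wrist']: print(c,robot.camera_params(c))
print(robot.observe(), robot.tcp_to_grasp)
E
```

```text
muffs [([319, 195, 64, 70], 0.88), ([406, 242, 100, 89], 0.66)]
stand [([57, 202, 135, 72], 0.63)]
below_place [([60, 202, 132, 72], 0.67), ([321, 198, 65, 69], 0.24)]
leg_a [([320, 197, 67, 69], 0.93), ([407, 240, 98, 93], 0.82), ([60, 205, 131, 65], 0.35)]
glue [([429, 193, 37, 23], 0.75)]
jar [([182, 140, 28, 30], 0.81), ([59, 204, 134, 71], 0.59)]
driver [([253, 148, 26, 41], 0.76)]
blank [([227, 290, 70, 31], 0.64)]
muffs [([341, 217, 32, 53], 0.69), ([309, 103, 68, 48], 0.59)]
stand [([265, 150, 57, 38], 0.65), ([207, 222, 118, 198], 0.6)]
top {'fx': 402.2654185473658, 'fy': 402.2654185473658, 'cx': 276.8976699776066, 'cy': 214.4478391884081, 'k1': -0.06540787273019388, 'T': array([[-0.02936292,  0.99408383, -0.10457127,  0.48110012],
       [-0.99939059, -0.02722112,  0.0218507 , -0.03174424],
       [ 0.01887489,  0.10514914,  0.99427732,  0.96761784],
       [ 0.        ,  0.        ,  0.        ,  1.        ]])}
side {'fx': 388.0011982181036, 'fy': 388.0011982181036, 'cx': 268.8737800504758, 'cy': 213.44576864934777, 'k1': -0.06566323800933567, 'T': array([[-9.91333605e-01,
[... 809 characters left out ...]
{'time_s': 0.6, 'joints': array([-1.28653271e+00,  5.27427200e-01,  1.43270405e+00,  3.64343146e-06,
        1.18140274e+00, -1.78493016e-01]), 'joint_vel': array([-0.00070017, -0.00092925, -0.00194136,  0.00156533, -0.00049766,
        0.00044608]), 'effort': array([-3.18550628e-04, -4.42047143e+01, -1.78326595e+01, -2.57466036e-04,
        1.01359714e-03,  1.46596540e-05]), 'tool_pos': array([ 0.27903512, -0.55922843,  0.23135388]), 'orientation': array([3.05781677e+00, 7.20412409e-01, 1.01581579e-05]), 'contact_force': array([-0.12208057, -0.6979342 , -0.63023709]), 'wrist_torque': array([-0.00343304,  0.01687359,  0.02660326]), 'grip_force': 0.0, 'finger_gap': 0.08551400349208944} 0.0187
```

View pics/top0.png

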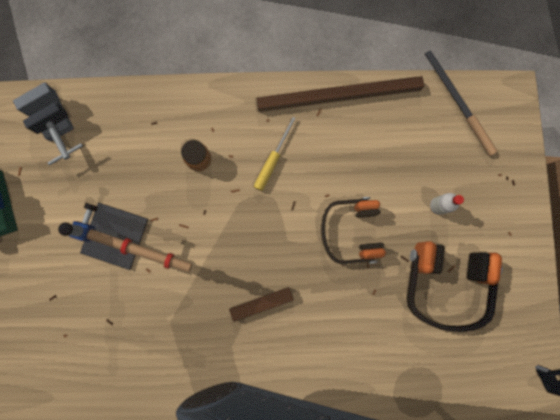

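View pics/side0.png

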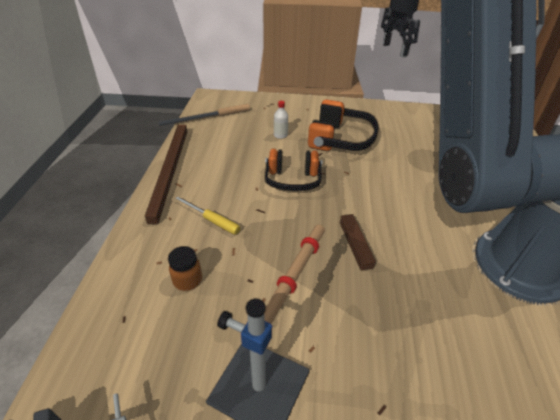

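Candidates for the muffs are a small set at top (352,230), with its crown to the left (+y), and a big set at (455,287), with its crown toward the robot. The small one fits the described crown direction. I'll check its size by fitting the model, and triangulate the collars.

```bash
cat > fit.py <<'E'
from h import *
from scipy.optimize import minimize
def cloud():
    P=[]
    for s in (-1,1):
        g=np.stack(np.meshgrid(np.linspace(31.5,67.5,13),np.linspace(-27,27,19),np.linspace(0,60,13)),-1).reshape(-1,3); g[:,0]*=s; P.append(g)
        g=np.stack(np.meshgrid(np.linspace(65.5,74.5,5),np.linspace(20,72,22),np.linspace(21,39,7)),-1).reshape(-1,3); g[:,0]*=s; P.append(g)
    t=np.linspace(0,np.pi,90)
    for d in np.linspace(-4.5,4.5,5):
        for z in np.linspace(21,39,7): P.append(np.c_[(70+d)*np.cos(t),72+(38+d)*np.sin(t),0*t+z])
    return np.vstack(P)/1000
C=cloud()
def sil(cam,x,y,th,s=None,k=1,roi=None):
    Rz=R.from_euler('z',th).as_matrix(); W=(k*C)@Rz.T+[x,y,0]
    p,T=camT(cam,s); q=(W-T[:3,3])@T[:3,:3]; a=q[:,0]/-q[:,2]; b=q[:,1]/q[:,2]
    f=1+p['k1']*(a*a+b*b); u=p['fx']*a*f+p['cx']; v=p['fy']*b*f+p['cy']
    m=np.zeros((420,560),np.uint8); ok=(u>0)&(u<559)&(v>0)&(v<419)
    m[np.round(v[ok]).astype(int),np.round(u[ok]).astype(int)]=1
    return cv2.morphologyEx(m,cv2.MORPH_CLOSE,np.ones((5,5)))
def fit(views,x0,free_k=False):
    ms=[(c,cv2.GaussianBlur(m.astype(np.float32),(0,0),1.5),s) for c,m,s in views]
    def cost(p):
        k=p[3]/10+1 if free_k else 1
        return sum(((cv2.GaussianBlur(sil(c,p[0]/10+x0[0],p[1]/10+x0[1],p[2]+x0[2],s,k).astype(np.float32),(0,0),1.5)-m)**2).sum()/m.sum() for c,m,s in ms)
    n=4 if free_k else 3
    best=None
    for st in (.2,.06):
        z=np.zeros(n) if best is None else best.x
        best=minimize(cost,z,method='Nelder-Mead',options=dict(initial_simplex=np.vstack([z]+[z+st*np.eye(n)[i] for i in range(n)]),xatol=1e-3,fatol=1e-4))
    p=best.x; return p[0]/10+x0[0],p[1]/10+x0[1],p[2]+x0[2],(p[3]/10+1 if free_k else 1),best.fun
E
cat > m1.py <<'E'
from fit import *
V=[]
imt=snap('top','t1.png')
m=[a for a in robot.masks_of('top','muffs') if abs(a['extent'][0]-320)<15]; V.append(('top',m[0]['mask'],None))
ims=snap('side','s1.png')
m=[a for a in robot.masks_of('side','muffs')+robot.masks_of('side','leg_a') if abs(a['extent'][0]-268)<15 and abs(a['extent'][1]-150)<25]
print(len(m)); 
if m: V.append(('side',m[0]['mask'],None))
g=atz('top',(372,230),0.03)
for vs in [V,V[:1]]: print('pose',fit(vs,(g[0],g[1],0),True),fit(vs,(g[0],g[1],0)))
def reds(im,box):
    hsv=cv2.cvtColor(im,cv2.COLOR_RGB2HSV); x0,y0,x1,y1=box
    r=((hsv[...,0]<5)|(hsv[...,0]>174))&(hsv[...,1]>170)&(hsv[...,2]>70); k=np.zeros_like(r); k[y0:y1,x0:x1]=r[y0:y1,x0:x1]
    n,_,st,c=cv2.connectedComponentsWithStats(k.astype(np.uint8)); return [(c[i],st[i,4]) for i in range(1,n) if st[i,4]>25]
a=reds(imt,(100,220,200,290)); b=reds(ims,(260,220,340,310)); print(a,b)
for pt,_ in a:
    for ps,_ in b:
        o1,d1=ray('top',pt);o2,d2=ray('side',ps)
        t=np.linalg.lstsq(np.c_[d1,-d2],o2-o1,rcond=None)[0]; A=o1+t[0]*d1;B=o2+t[1]*d2
        print(pt.round(1),ps.round(1),((A+B)/2).round(4),'gap',np.linalg.norm(A-B).round(4))
crop=np.hstack([cv2.resize(imt[180:350,300:520],(440,340),interpolation=cv2.INTER_CUBIC),cv2.resize(ims[90:200,250:390],(350,340))])
cv2.imwrite('pics/crop1.png',crop[...,::-1])
E
python3 m1.py
```

```text
Traceback (most recent call last):
  File "m1.py", line 4, in <module>
    m=[a for a in robot.masks_of('top','muffs') if abs(a['extent'][0]-320)<15]; V.append(('top',m[0]['mask'],None))
                                                                                                ~^^^
IndexError: list index out of range
```

```bash
sed -i "s/robot.masks_of('top','muffs') if/robot.masks_of('top','muffs')+robot.masks_of('top','leg_a')+robot.masks_of('top','crown') if/" m1.py; python3 m1.py
```

```text
2
pose (np.float64(0.5382314817967998), np.float64(-0.2675976991751465), np.float64(0.07058731086599607), np.float64(0.9827132379121043), np.float64(0.3416839838027954)) (np.float64(0.5386478428835857), np.float64(-0.26870208025541903), np.float64(0.06997462658845288), 1, np.float64(0.35448402166366577))
pose (np.float64(0.5382252341888698), np.float64(-0.2667971339802609), np.float64(0.06285381863327383), np.float64(0.9981565947234857), np.float64(0.13326428830623627)) (np.float64(0.5382327750126036), np.float64(-0.26872112370329265), np.float64(0.05540765646369888), 1, np.float64(0.13708201050758362))
[(array([124.40350877, 245.21052632]), np.int32(57)), (array([167.47727273, 260.11363636]), np.int32(44))] [(array([310.95049505, 242.65346535]), np.int32(101)), (array([287.58677686, 281.74380165]), np.int32(121))]
[124.4 245.2] [311.  242.7] [0.494  0.2265 0.251 ] gap 0.0295
[124.4 245.2] [287.6 281.7] [0.5097 0.2497 0.1846] gap 0.0033
[167.5 260.1] [311.  242.7] [0.479  0.1655 0.1845] gap 0.0028
[167.5 260.1] [287.6 281.7] [0.4958 0.1869 0.1018] gap 0.0309
```

View pics/crop1.png

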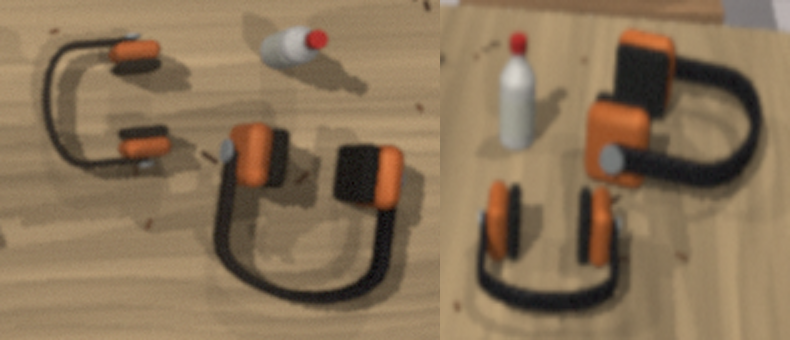

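The model fits the small set at scale 0.998, so it is the right size; in the crop its crown is at about (47,105). The collars triangulate 89.5 mm apart, as expected. Next I'll plan the pregrasp on the far leg with the tool tilted 30°.

```bash
cat > plan.py <<'E'
from h import *
from scipy.linalg import expm,logm
G=0.0187
def cur(s=None):
    s=s or robot.observe(); T=np.eye(4); T[:3,:3]=R.from_rotvec(s['orientation']).as_matrix(); T[:3,3]=s['tool_pos']; return T
def plan(T1,n,T0=None):
    T0=cur() if T0 is None else T0; D=np.linalg.inv(T0)@T1
    r=np.real(expm(np.real(logm(D))/n)); w=R.from_matrix(r[:3,:3]).as_rotvec()
    print('n',n,'row',np.round(np.r_[r[:3,3]/.2,w/np.deg2rad(30)],4).tolist(),'mm',np.linalg.norm(r[:3,3]).round(4)*1e3,'deg',np.rad2deg(np.linalg.norm(w)).round(2))
    T=T0.copy(); 
    for i in range(n):
        T=T@r
        if i%max(1,n//5)==0: print('  path',T[:3,3].round(3))
def Tmuffs(x,y,th): # lying
    T=np.eye(4); T[:3,:3]=R.from_euler('z',th).as_matrix(); T[:3,3]=[x,y,0]; return T
def tool_in_muffs(tilt=np.deg2rad(30),yg=.052,back=0.,z=.03):
    c,s=np.cos(tilt),np.sin(tilt); M=np.eye(4); M[:3,:3]=np.array([[0,c,-s],[1,0,0],[0,-s,-c]]).T
    M[:3,3]=np.array([.07,yg,z])+(G-back)*M[:3,2]; return M
E
python3 - <<'E'
from plan import *
T=Tmuffs(.538,-.268,.06)@tool_in_muffs(back=.13); print(T.round(3)); plan(T,18)
E
```

```text
[[-0.052  0.998  0.03   0.601]
 [ 0.864  0.06  -0.499 -0.156]
 [-0.5    0.    -0.866  0.126]
 [ 0.     0.     0.     1.   ]]
n 18 row [0.155, 0.0146, -0.0079, -0.0324, -0.049, -0.1209] mm 31.2 deg 4.03
  path [ 0.308 -0.548  0.233]
  path [ 0.39  -0.504  0.233]
  path [ 0.462 -0.445  0.225]
  path [ 0.522 -0.374  0.209]
  path [ 0.566 -0.296  0.185]
  path [ 0.593 -0.212  0.152]
```

Call:
{"method": "servo_tool", "body": {"increments": [[0.155,0.015,-0.008,-0.032,-0.049,-0.121,0.6],[0.155,0.015,-0.008,-0.032,-0.049,-0.121,0.6],[0.155,0.015,-0.008,-0.032,-0.049,-0.121,0.6],[0.155,0.015,-0.008,-0.032,-0.049,-0.121,0.6],[0.155,0.015,-0.008,-0.032,-0.049,-0.121,0.6],[0.155,0.015,-0.008,-0.032,-0.049,-0.121,0.6],[0.155,0.015,-0.008,-0.032,-0.049,-0.121,0.6],[0.155,0.015,-0.008,-0.032,-0.049,-0.121,0.6],[0.155,0.015,-0.008,-0.032,-0.049,-0.121,0.6],[0.155,0.015,-0.008,-0.032,-0.049,-0.121,0.6],[0.155,0.015,-0.008,-0.032,-0.049,-0.121,0.6],[0.155,0.015,-0.008,-0.032,-0.049,-0.121,0.6]]}}

```text
time_s: 2.05
tool_pos: [0.5548, -0.322, 0.1945]
orientation: [2.33, 1.654, -0.357]
contact_force: [-0.2, 0.1, -0.4]
finger_gap: 0.0512
grip_force: 0.0
```

Call:
{"method": "servo_tool", "body": {"increments": [[0.155,0.015,-0.008,-0.032,-0.049,-0.121,0.6],[0.155,0.015,-0.008,-0.032,-0.049,-0.121,0.6],[0.155,0.015,-0.008,-0.032,-0.049,-0.121,0.6],[0.155,0.015,-0.008,-0.032,-0.049,-0.121,0.6],[0.155,0.015,-0.008,-0.032,-0.049,-0.121,0.6],[0.155,0.015,-0.008,-0.032,-0.049,-0.121,0.6],[0,0,0,0,0,0,0.6],[0,0,0,0,0,0,0.6],[0,0,0,0,0,0,0.6],[0,0,0,0,0,0,0.6]]}}

```text
time_s: 2.88
tool_pos: [0.603, -0.1581, 0.1282]
orientation: [1.866, 1.978, -0.499]
contact_force: [-0.4, -0.4, 0.5]
finger_gap: 0.0512
grip_force: 0.0
```

```bash
cat > m2.py <<'E'
from fit import *; from plan import *
s=robot.observe(); print(s['time_s'],s['joints'].round(2)); print(cur(s).round(3))
im=snap('wrist','w1.png'); V=[]
m=robot.masks_of('wrist','muffs')+robot.masks_of('wrist','leg_a'); print([(a['extent'],a['confidence']) for a in m])
p=fit([('wrist',m[0]['mask'],s)],(.538,-.268,.06)); print(p)
o=im.copy(); c=cv2.findContours(sil('wrist',*p[:3],s),0,1)[0]; cv2.drawContours(o,c,-1,(0,255,0),1)
c=cv2.findContours(m[0]['mask'].astype(np.uint8),0,1)[0]; cv2.drawContours(o,c,-1,(255,0,255),1); cv2.imwrite('pics/w1o.png',o[...,::-1])
E
python3 m2.py
```

```text
2.8833 [-0.21  0.68  1.62 -0.71  0.83  0.23]
[[-0.05   0.998  0.028  0.603]
 [ 0.865  0.058 -0.498 -0.158]
 [-0.499 -0.001 -0.867  0.128]
 [ 0.     0.     0.     1.   ]]
[([66.8, 126.4, 224.6, 163.8], 0.74), ([0.0, 289.1, 174.1, 118.4], 0.64), ([72.9, 125.3, 217.6, 168.2], 0.89), ([0.0, 285.2, 174.2, 124.9], 0.58)]
(np.float64(0.5400046938373873), np.float64(-0.26943075168864267), np.float64(0.0605955251405624), 1, np.float64(0.13841623067855835))
```

View pics/w1o.png

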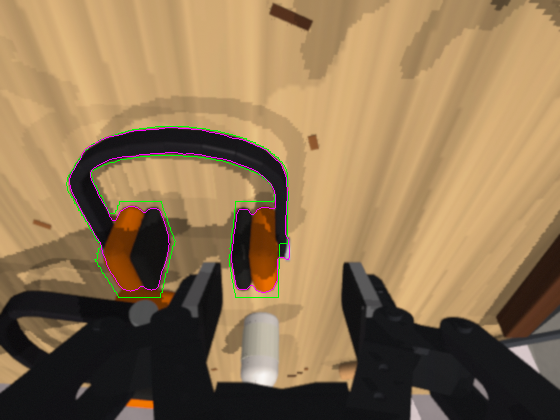

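Overlay: the green model outline matches the muffs (crown near (180,140), +x leg near (283,240)); the big set is at lower left and the glue at (262,345). Next, the approach along the tool axis.

```bash
python3 - <<'E'
from plan import *
T=Tmuffs(.540,-.2694,.0606)@tool_in_muffs(); plan(T,12)
E
```

```text
n 12 row [0.0005, 0.0004, 0.0547, -0.0004, -0.0003, -0.0004] mm 10.9 deg 0.02
  path [ 0.603 -0.164  0.119]
  path [ 0.604 -0.174  0.1  ]
  path [ 0.605 -0.185  0.081]
  path [ 0.605 -0.196  0.061]
  path [ 0.606 -0.207  0.042]
  path [ 0.607 -0.217  0.023]
```

Call:
{"method": "servo_tool", "body": {"increments": [[0,0,0.055,0,0,0,0.6],[0,0,0.055,0,0,0,0.6],[0,0,0.055,0,0,0,0.6],[0,0,0.055,0,0,0,0.6],[0,0,0.055,0,0,0,0.6],[0,0,0.055,0,0,0,0.6],[0,0,0.055,0,0,0,0.6],[0,0,0.055,0,0,0,0.6],[0,0,0.055,0,0,0,0.6],[0,0,0.055,0,0,0,0.6],[0,0,0.055,0,0,0,0.6],[0,0,0.045,0,0,0,0.6]]}}

```text
time_s: 4.03
tool_pos: [0.6057, -0.222, 0.0134]
orientation: [1.865, 1.981, -0.501]
contact_force: [-1.1, -0.4, -0.1]
finger_gap: 0.0514
grip_force: 0.0
```

```bash
python3 - <<'E'
from plan import *
T=Tmuffs(.540,-.2694,.0606)@tool_in_muffs(); print(T[:3,3]); plan(T,1); print(robot.observe()['contact_force'])
snap('wrist','w2.png')
E
```

```text
[ 0.6072885  -0.22258888  0.01380532]
n 1 row [-0.0042, 0.0076, -0.0, -0.0065, -0.0047, 0.0011] mm 1.7 deg 0.24
  path [ 0.607 -0.223  0.014]
[-1.11108778 -0.42540205 -0.07822561]
```

View pics/w2.png

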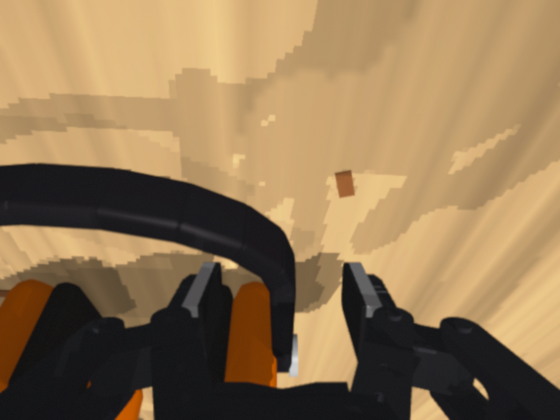

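The leg (column 283) sits centred between the pads (210 and 355), so I'll close.

Call:
{"method": "servo_tool", "body": {"increments": [[0,0,0,0,0,0,0.2],[0,0,0,0,0,0,0.2],[0,0,0,0,0,0,0.2],[0,0,0,0,0,0,0],[0,0,0,0,0,0,0],[0,0,0,0,0,0,0],[0,0,0,0,0,0,0],[0,0,0,0,0,0,0]], "newtons": 80}}

```text
time_s: 4.75
tool_pos: [0.6062, -0.2212, 0.0153]
orientation: [1.864, 1.98, -0.5]
contact_force: [-1.2, 3.1, 5.5]
finger_gap: 0.0078
grip_force: 79.4
```

```bash
python3 - <<'E'
from plan import *
s=robot.observe(); print(s['contact_force'],s['wrist_torque'],s['joints'])
R0=np.eye(3); T=cur(); T[2,3]+=.16; plan(T,8)
E
```

```text
[-1.15826996  3.08253729  5.48493389] [ 0.09896788  0.08672082 -0.09026944] [-0.30771502  0.86760047  1.63106668 -0.88949668  0.64306073  0.36071364]
n 8 row [-0.0498, -0.0002, -0.0867, -0.0, -0.0, 0.0] mm 20.0 deg 0.0
  path [ 0.606 -0.221  0.035]
  path [ 0.606 -0.221  0.055]
  path [ 0.606 -0.221  0.075]
  path [ 0.606 -0.221  0.095]
  path [ 0.606 -0.221  0.115]
  path [ 0.606 -0.221  0.135]
  path [ 0.606 -0.221  0.155]
  path [ 0.606 -0.221  0.175]
```

Call:
{"method": "servo_tool", "body": {"increments": [[-0.02,0,-0.035,0,0,0,0],[-0.03,0,-0.052,0,0,0,0],[-0.05,0,-0.087,0,0,0,0],[-0.068,0,-0.117,0,0,0,0],[-0.068,0,-0.117,0,0,0,0],[-0.068,0,-0.117,0,0,0,0],[-0.068,0,-0.117,0,0,0,0],[-0.068,0,-0.117,0,0,0,0],[-0.068,0,-0.117,0,0,0,0],[-0.068,0,-0.117,0,0,0,0],[-0.05,0,-0.087,0,0,0,0],[-0.03,0,-0.052,0,0,0,0]]}}

```text
time_s: 5.75
tool_pos: [0.6072, -0.2224, 0.2789]
orientation: [1.865, 1.978, -0.497]
contact_force: [0.5, -0.2, -1.6]
finger_gap: 0.0077
grip_force: 78.2
```

Call:
{"method": "servo_tool", "body": {"increments": [[0,0,0,0,0,0,0],[0,0,0,0,0,0,0],[0,0,0,0,0,0,0],[0,0,0,0,0,0,0]]}}

```text
time_s: 6.08
tool_pos: [0.6055, -0.222, 0.2737]
orientation: [1.867, 1.984, -0.503]
contact_force: [0.6, -0.2, -3.0]
finger_gap: 0.0076
grip_force: 78.2
```

```bash
cat > fit6.py <<'E'
# pose of the held muffs in the tool frame; small refinement about nominal from wrist mask
from fit import *; from plan import *
E
python3 - <<'E'
from plan import *
s=robot.observe(); print(s['time_s'],s['contact_force'],s['wrist_torque'],s['joints'].round(2),s['finger_gap'],s['grip_force'],s['tool_pos'])
snap('wrist','w3.png')
# target: muffs held nominal
b=np.array([.5097-.479,.2497-.1655,0]); b/=np.linalg.norm(b); P=np.array([.4943,.2075,0])
Mh=np.eye(4); Z=-b; Y=np.array([0,0,1.]); X=np.cross(Y,Z); Mh[:3,:3]=np.c_[X,Y,Z]; 
def hang(ztop):
    M=Mh.copy(); M[:3,3]=P+[0,0,ztop]-Mh[:3,:3]@[0,.1055,.03]; return M
T=hang(.30)@tool_in_muffs(); print(T.round(3)); plan(T,24)
T2=cur(); T2[:3,:3]=T[:3,:3]; plan(T2,16)
E
```

```text
6.0833 [ 0.55272736 -0.19116366 -3.045748  ] [ 0.51520309 -0.1381309   0.02834361] [-0.31  0.49  1.49 -0.57  1.04 -0.11] 0.007601455478194601 78.18508356085658 [ 0.60549514 -0.2219612   0.2737388 ]
[[ 0.171  0.939  0.297  0.566]
 [ 0.47  -0.343  0.814  0.199]
 [ 0.866  0.    -0.5    0.237]
 [ 0.     0.     0.     1.   ]]
n 24 row [0.0915, -0.0208, 0.029, -0.01, 0.1229, 0.0347] mm 19.599999999999998 deg 3.84
  path [ 0.601 -0.209  0.26 ]
  path [ 0.584 -0.149  0.212]
  path [ 0.572 -0.079  0.181]
  path [ 0.565 -0.001  0.169]
  path [0.563 0.077 0.177]
  path [0.563 0.15  0.204]
n 16 row [0.0, -0.0, 0.0, -0.0149, 0.1843, 0.052] mm 0.0 deg 5.76
  path [ 0.606 -0.222  0.274]
  path [ 0.606 -0.222  0.274]
  path [ 0.606 -0.222  0.274]
  path [ 0.606 -0.222  0.274]
  path [ 0.606 -0.222  0.274]
  path [ 0.606 -0.222  0.274]
```

View pics/w3.png

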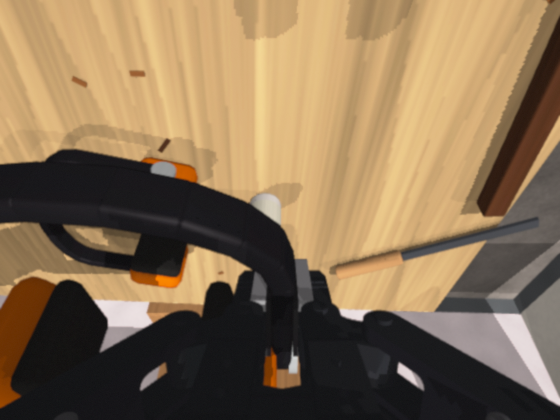

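The band looks the same as before the lift (crown edge at rows 165–220, leg at column 283), so nothing slipped. Next I'll rotate in place.

Call:
{"method": "servo_tool", "body": {"increments": [[0,0,0,-0.015,0.184,0.052,0],[0,0,0,-0.015,0.184,0.052,0],[0,0,0,-0.015,0.184,0.052,0],[0,0,0,-0.015,0.184,0.052,0],[0,0,0,-0.015,0.184,0.052,0],[0,0,0,-0.015,0.184,0.052,0],[0,0,0,-0.015,0.184,0.052,0],[0,0,0,-0.015,0.184,0.052,0]]}}

```text
time_s: 6.8
tool_pos: [0.6065, -0.2228, 0.2756]
orientation: [-2.263, -1.981, -0.387]
contact_force: [-0.4, -0.0, -3.7]
finger_gap: 0.0076
grip_force: 78.1
```

Call:
{"method": "servo_tool", "body": {"increments": [[0,0,0,-0.015,0.184,0.052,0],[0,0,0,-0.015,0.184,0.052,0],[0,0,0,-0.015,0.184,0.052,0],[0,0,0,-0.015,0.184,0.052,0],[0,0,0,-0.015,0.184,0.052,0],[0,0,0,-0.015,0.184,0.052,0],[0,0,0,-0.015,0.184,0.052,0],[0,0,0,-0.015,0.184,0.052,0],[0,0,0,0,0,0,0]]}}

```text
time_s: 7.55
tool_pos: [0.6047, -0.2242, 0.2707]
orientation: [-1.899, -1.322, -1.092]
contact_force: [-0.0, -0.8, -3.6]
finger_gap: 0.008
grip_force: 78.4
```

```bash
cat > place.py <<'E'
from plan import *
b=np.array([.5097-.479,.2497-.1655,0]); b/=np.linalg.norm(b); P=np.array([.4943,.2075,0])
Mh=np.eye(4); Z=-b; Y=np.array([0,0,1.]); X=np.cross(Y,Z); Mh[:3,:3]=np.c_[X,Y,Z]; 
def hang(ztop):
    M=Mh.copy(); M[:3,3]=P+[0,0,ztop]-Mh[:3,:3]@[0,.1055,.03]; return M
E
python3 - <<'E'
from place import *
s=robot.observe(); print(s['time_s'],s['contact_force'],s['joints'].round(2)); print(cur().round(3))
T=hang(.36)@tool_in_muffs(); plan(T,18)
E
```

```text
7.55 [-0.01786785 -0.84493122 -3.61159396] [-0.89  0.74  1.33  0.85  1.72 -0.7 ]
[[ 0.176  0.938  0.297  0.605]
 [ 0.469 -0.345  0.813 -0.224]
 [ 0.866 -0.004 -0.501  0.271]
 [ 0.     0.     0.     1.   ]]
n 18 row [0.0596, -0.0506, 0.0887, 0.0001, 0.0001, -0.0005] mm 23.599999999999998 deg 0.02
  path [ 0.603 -0.201  0.272]
  path [ 0.596 -0.13   0.277]
  path [ 0.59  -0.06   0.281]
  path [0.583 0.011 0.285]
  path [0.577 0.081 0.29 ]
  path [0.57  0.152 0.294]
```

Call:
{"method": "servo_tool", "body": {"increments": [[0.03,-0.025,0.044,0,0,0,0],[0.06,-0.05,0.088,0,0,0,0],[0.06,-0.05,0.088,0,0,0,0],[0.06,-0.05,0.088,0,0,0,0],[0.06,-0.05,0.088,0,0,0,0],[0.06,-0.05,0.088,0,0,0,0],[0.06,-0.05,0.088,0,0,0,0],[0.06,-0.05,0.088,0,0,0,0],[0.06,-0.05,0.088,0,0,0,0],[0.06,-0.05,0.088,0,0,0,0]]}}

```text
time_s: 8.38
tool_pos: [0.5858, 0.0026, 0.2913]
orientation: [-1.898, -1.34, -1.095]
contact_force: [-0.1, 0.2, -2.7]
finger_gap: 0.0074
grip_force: 78.3
```

Call:
{"method": "servo_tool", "body": {"increments": [[0.06,-0.05,0.088,0,0,0,0],[0.06,-0.05,0.088,0,0,0,0],[0.06,-0.05,0.088,0,0,0,0],[0.06,-0.05,0.088,0,0,0,0],[0.06,-0.05,0.088,0,0,0,0],[0.06,-0.05,0.088,0,0,0,0],[0.06,-0.05,0.088,0,0,0,0],[0.06,-0.05,0.088,0,0,0,0],[0.03,-0.025,0.044,0,0,0,0],[0,0,0,0,0,0,0],[0,0,0,0,0,0,0],[0,0,0,0,0,0,0]]}}

```text
time_s: 9.38
tool_pos: [0.5687, 0.1983, 0.3032]
orientation: [-1.898, -1.335, -1.098]
contact_force: [0.0, 0.4, -2.5]
finger_gap: 0.0077
grip_force: 78.4
```

```bash
cat > look.py <<'E'
import sys
from place import *; from fit import C
n=sys.argv[1]
s=robot.observe(); print(s['time_s'],s['contact_force'],s['wrist_torque'],s['joints'].round(2)); print(cur(s).round(4))
a=snap('top',n+'t.png'); b_=snap('side',n+'s.png')
M=cur(s)@np.linalg.inv(tool_in_muffs())  # held muffs, nominal grasp
print('crown inner',(M@[0,.1055,.03,1])[:3].round(4),'axes',M[:3,:3].round(3).tolist())
for im,c in((a,'top'),(b_,'side')):
    for k in C[::7]:
        u=proj(c,(M@np.append(k,1))[:3]).round().astype(int); cv2.circle(im,tuple(u.tolist()),0,(0,255,0),-1)
    for y in(-.045,.045):
        u=proj(c,P+b*y+[0,0,.175]).round().astype(int); cv2.circle(im,tuple(u.tolist()),2,(0,255,255),-1)
raw=[cv2.imread('pics/'+n+q+'.png')[...,::-1] for q in 'ts']
X=lambda i,j:np.vstack([cv2.resize(i[150:300,70:270],(400,300)),cv2.resize(j[130:320,200:400],(400,300))])
cv2.imwrite('pics/'+n+'.png',np.hstack([X(a,b_),X(*raw)])[...,::-1])
E
python3 look.py L1
```

```text
9.3833 [ 0.03003465  0.35934868 -2.4643359 ] [-0.70418618  0.12597161 -0.02234241] [-0.32  0.46  1.86  1.19  1.2  -0.67]
[[ 0.1661  0.9396  0.2992  0.5687]
 [ 0.4753 -0.3421  0.8106  0.1983]
 [ 0.864   0.0076 -0.5034  0.3032]
 [ 0.      0.      0.      1.    ]]
crown inner [0.497  0.2074 0.3656] axes [[0.94, -0.006, -0.342], [-0.342, 0.006, -0.94], [0.008, 1.0, 0.004]]Traceback (most recent call last):
  File "look.py", line 10, in <module>
    u=proj(c,(M@np.append(k,1))[:3]).round().astype(int); cv2.circle(im,tuple(u.tolist()),0,(0,255,0),-1)
      ~~~~^^^^^^^^^^^^^^^^^^^^^^^^^^
  File "h.py", line 20, in proj
    p,T=camT(cam,s); q=np.linalg.inv(T)@np.append(P,1); x=q[0]/-q[2]; y=-q[1]/-q[2]
        ~~~~^^^^^^^
  File "h.py", line 7, in camT
    p=robot.camera_params(cam)
ValueError: time passes only in moves, steps and waits
```

```bash
python3 - <<'E'
t=open('h.py').read().replace("def camT(cam,s=None):\n    p=robot.camera_params(cam)","import functools\nparams=functools.lru_cache(None)(robot.camera_params)\ndef camT(cam,s=None):\n    p=params(cam)"); open('h.py','w').write(t)
E
python3 look.py L1
```

```text
9.4833 [-0.26717497 -0.57836029 -2.09433352] [-0.74907643  0.08765152 -0.04655062] [-0.32  0.46  1.86  1.19  1.2  -0.67]
[[ 0.1675  0.9392  0.2999  0.569 ]
 [ 0.4743 -0.3434  0.8106  0.1976]
 [ 0.8643  0.0064 -0.503   0.3029]
 [ 0.      0.      0.      1.    ]]
crown inner [0.4974 0.2068 0.3654] axes [[0.939, -0.005, -0.343], [-0.343, 0.005, -0.939], [0.006, 1.0, 0.003]]
```

View pics/L1.png

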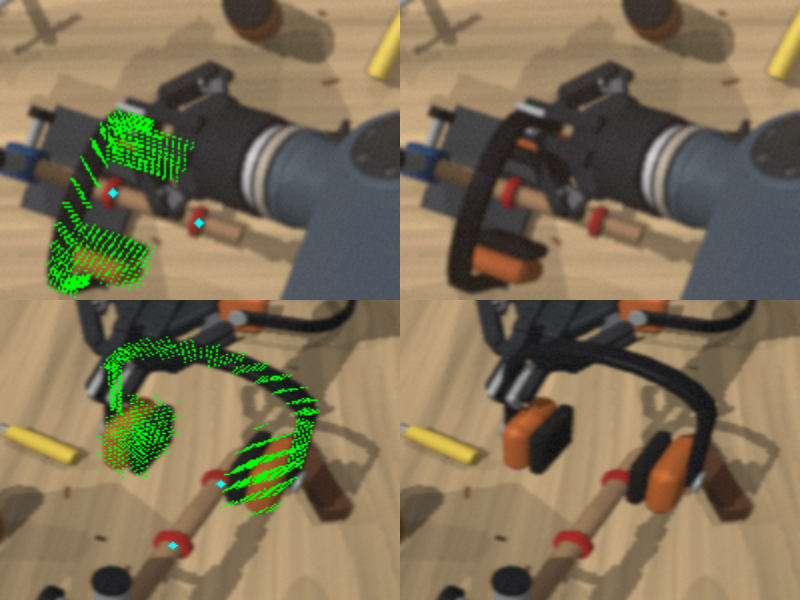

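```bash
python3 - <<'E'
from place import *
T=cur(); Ti=np.linalg.inv(T)
for uv in [(158,242),(161,254),(157,238)]:
    o,d=ray('top',uv); o2=Ti[:3,:3]@o+Ti[:3,3]; d2=Ti[:3,:3]@d
    for x in (-.02,0,.02): print(uv,x,(o2+d2*(x-o2[0])/d2[0]).round(4))
E
```

```text
(158, 242) -0.02 [-0.02   -0.0379 -0.0669]
(158, 242) 0 [ 0.     -0.0363 -0.0872]
(158, 242) 0.02 [ 0.02   -0.0347 -0.1076]
(161, 254) -0.02 [-0.02   -0.0538 -0.0821]
(161, 254) 0 [ 0.     -0.0515 -0.1018]
(161, 254) 0.02 [ 0.02   -0.0492 -0.1215]
(157, 238) -0.02 [-0.02   -0.0325 -0.0617]
(157, 238) 0 [-0.     -0.0311 -0.0823]
(157, 238) 0.02 [ 0.02   -0.0297 -0.1029]
```

Crop: the held muffs straddle the bar and match the nominal overlay to a few mm, and the dots sit on the collars. The gripper knuckle (about (175,190) in the crop) will pass roughly 8 mm from the bar, which is acceptable if I open only a little. Descending.

Call:
{"method": "servo_tool", "body": {"increments": [[-0.03,-0.01,0.018,0,0,0,0],[-0.063,0,0.037,0,0,0,0],[-0.063,0,0.037,0,0,0,0],[-0.063,0,0.037,0,0,0,0],[-0.063,0,0.037,0,0,0,0],[-0.063,0,0.037,0,0,0,0],[-0.063,0,0.037,0,0,0,0],[-0.063,0,0.037,0,0,0,0],[-0.063,0,0.037,0,0,0,0],[-0.03,0,0.018,0,0,0,0],[0,0,0,0,0,0,0],[0,0,0,0,0,0,0]]}}

```text
time_s: 10.58
tool_pos: [0.5675, 0.1995, 0.1717]
orientation: [-1.898, -1.331, -1.097]
contact_force: [-0.1, -0.2, -2.1]
finger_gap: 0.0076
grip_force: 78.4
```

```bash
python3 look.py L2
```

```text
10.5833 [-0.08456427 -0.19645983 -2.12335858] [-0.75600928  0.0943475  -0.04687674] [-0.32  0.71  1.94  1.33  1.1  -1.02]
[[ 0.169   0.9393  0.2987  0.5675]
 [ 0.4727 -0.3431  0.8117  0.1995]
 [ 0.8649  0.004  -0.502   0.1717]
 [ 0.      0.      0.      1.    ]]
crown inner [0.496  0.2086 0.2343] axes [[0.939, -0.003, -0.343], [-0.343, 0.004, -0.939], [0.004, 1.0, 0.002]]
```

View pics/L2.png

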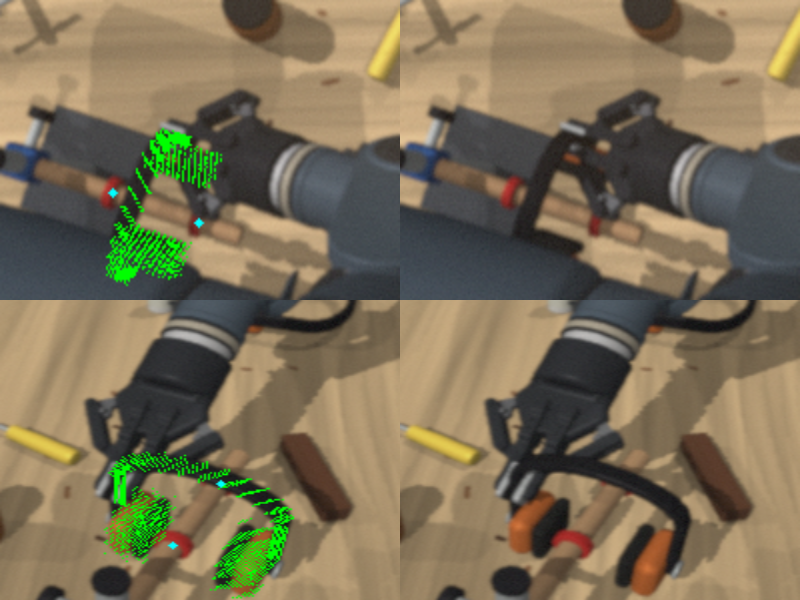

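Call:
{"method": "servo_tool", "body": {"increments": [[-0.02,0,0.012,0,0,0,0],[-0.02,0,0.012,0,0,0,0],[-0.02,0,0.012,0,0,0,0],[-0.02,0,0.012,0,0,0,0],[-0.02,0,0.012,0,0,0,0],[-0.01,0,0.006,0,0,0,0],[-0.01,0,0.006,0,0,0,0],[0,0,0,0,0,0,0],[0,0,0,0,0,0,0]]}}

```text
time_s: 11.43
tool_pos: [0.5691, 0.1993, 0.1439]
orientation: [-1.9, -1.333, -1.099]
contact_force: [4.8, -2.5, -3.2]
finger_gap: 0.0077
grip_force: 78.9
```

Call:
{"method": "servo_tool", "body": {"increments": [[-0.0065,0,0.0038,0,0,0,0],[-0.0065,0,0.0038,0,0,0,0],[-0.0065,0,0.0038,0,0,0,0],[-0.0065,0,0.0038,0,0,0,0]]}}

```text
time_s: 11.77
tool_pos: [0.5704, 0.1989, 0.1389]
orientation: [-1.9, -1.333, -1.103]
contact_force: [7.8, -2.1, -1.5]
finger_gap: 0.0077
grip_force: 79.3
```

Call:
{"method": "servo_tool", "body": {"increments": [[-0.0043,0,0.0025,0,0,0,0],[-0.0043,0,0.0025,0,0,0,0],[-0.0043,0,0.0025,0,0,0,0],[0,0,0,0,0,0,0]]}}

```text
time_s: 12.1
tool_pos: [0.5704, 0.1987, 0.1356]
orientation: [-1.901, -1.332, -1.103]
contact_force: [7.4, -3.3, -1.4]
finger_gap: 0.0077
grip_force: 79.3
```

A sideways push of about 8 N along +X, with no vertical load: the gripper knuckle is touching the collar or bar side. I'll ease away along tool y.

Call:
{"method": "servo_tool", "body": {"increments": [[0,0.01,0,0,0,0,0],[0,0.01,0,0,0,0,0],[0,0,0,0,0,0,0],[0,0,0,0,0,0,0]]}}

```text
time_s: 12.43
tool_pos: [0.5706, 0.1991, 0.1349]
orientation: [-1.897, -1.333, -1.095]
contact_force: [0.1, -1.1, -1.8]
finger_gap: 0.0076
grip_force: 78.8
```

```bash
cat > st.py <<'E'
from place import *
s=robot.observe(); M=cur(s)@np.linalg.inv(tool_in_muffs()); c=(M@[0,.1055,.03,1])[:3]
print(s['time_s'],'F in (X,bar,up)',[float(np.dot(s['contact_force'],v).round(1)) for v in (X,b,Y)],'tq',[float(np.dot(s['wrist_torque'],v).round(2)) for v in (X,b,Y)])
print('crown inner off X,bar mm',(1e3*np.dot(c-P,X)).round(1),(1e3*np.dot(c-P,b)).round(1),'z',c[2].round(4)); print((Mh[:3,:3].T@M[:3,:3]).round(3).tolist())
E
python3 st.py; python3 look.py L3 >/dev/null; python3 - <<'E'
import cv2,numpy as np
t=cv2.imread('pics/L3t.png'); s=cv2.imread('pics/L3s.png')
cv2.imwrite('pics/L3z.png',np.hstack([cv2.resize(t[205:285,110:190],(400,400),interpolation=2),cv2.resize(s[190:290,240:340],(400,400),interpolation=2)]))
E
```

```text
12.4333 F in (X,bar,up) [0.5, -1.0, -1.8] tq [-0.74, -0.16, -0.09]
crown inner off X,bar mm 4.3 2.2 z 0.1975
[[1.0, -0.004, 0.001], [0.004, 1.0, 0.003], [-0.001, -0.003, 1.0]]
```

View pics/L3z.png

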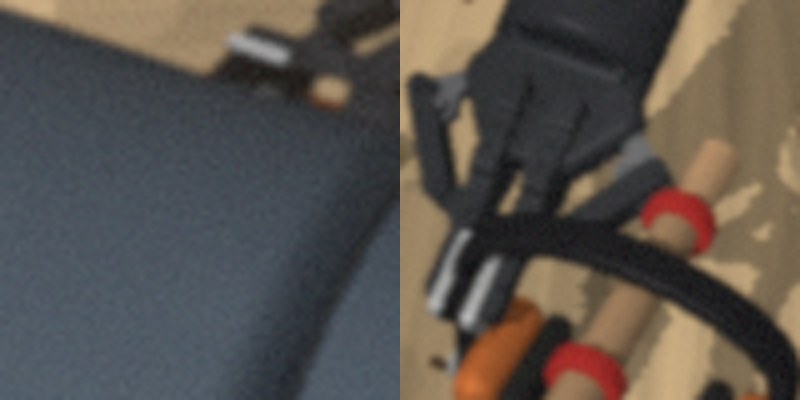

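The side crop shows the gripper's knuckle link beside the free-end collar (about (670,190)). I'll shift about 12 mm toward the free end so the widest part clears the collar, then re-centre.

Call:
{"method": "servo_tool", "body": {"increments": [[-0.01,0,-0.017,0,0,0,0],[-0.01,0,-0.017,0,0,0,0],[-0.01,0,-0.017,0,0,0,0],[0,-0.007,0,0,0,0,0],[0,-0.007,0,0,0,0,0],[0,-0.007,0,0,0,0,0],[0,0,0,0,0,0,0],[0,0,0,0,0,0,0]]}}

```text
time_s: 13.2
tool_pos: [0.5664, 0.1871, 0.1351]
orientation: [-1.902, -1.334, -1.102]
contact_force: [5.6, -4.0, -2.1]
finger_gap: 0.0073
grip_force: 79.0
```

```bash
python3 st.py
```

```text
13.2 F in (X,bar,up) [6.6, -1.9, -2.1] tq [-0.88, -0.49, -0.23]
crown inner off X,bar mm 4.0 -10.1 z 0.1973
[[1.0, -0.01, -0.004], [0.01, 1.0, 0.004], [0.004, -0.004, 1.0]]
```

Still touching at about +4 mm. I'll use a small 1.5° yaw away plus a 2 mm offset, return a bit toward the middle, and feel again.

Call:
{"method": "servo_tool", "body": {"increments": [[0,0.01,0,0.021,0,-0.012,0],[0,0.002,0,0.022,0,-0.013,0],[0.012,0,0.021,0,0,0,0],[0,0,0,0,0,0,0],[0,0,0,0,0,0,0]]}}

```text
time_s: 13.62
tool_pos: [0.5665, 0.1936, 0.1349]
orientation: [-1.874, -1.354, -1.083]
contact_force: [-1.0, -0.1, -2.0]
finger_gap: 0.0077
grip_force: 79.8
```

```bash
python3 st.py
```

```text
13.6167 F in (X,bar,up) [-0.9, -0.5, -2.0] tq [-0.79, -0.16, 0.02]
crown inner off X,bar mm 2.8 -6.3 z 0.1975
[[1.0, -0.004, 0.027], [0.004, 1.0, 0.003], [-0.027, -0.003, 1.0]]
```

Contact is gone. Descending slowly.

Call:
{"method": "servo_tool", "body": {"increments": [[-0.0065,0,0.0038,0,0,0,0],[-0.0065,0,0.0038,0,0,0,0],[-0.0065,0,0.0038,0,0,0,0],[0,0,0,0,0,0,0]]}}

```text
time_s: 13.95
tool_pos: [0.567, 0.1929, 0.13]
orientation: [-1.876, -1.353, -1.083]
contact_force: [-0.3, -0.3, -1.7]
finger_gap: 0.0077
grip_force: 79.8
```

Call:
{"method": "servo_tool", "body": {"increments": [[-0.0043,0,0.0025,0,0,0,0],[-0.0043,0,0.0025,0,0,0,0],[-0.0043,0,0.0025,0,0,0,0],[0,0,0,0,0,0,0]]}}

```text
time_s: 14.28
tool_pos: [0.5672, 0.1928, 0.1272]
orientation: [-1.876, -1.353, -1.084]
contact_force: [-0.0, 0.9, -2.1]
finger_gap: 0.0076
grip_force: 79.8
```

Call:
{"method": "servo_tool", "body": {"increments": [[-0.0043,0,0.0025,0,0,0,0],[-0.0043,0,0.0025,0,0,0,0],[0,0,0,0,0,0,0]]}}

```text
time_s: 14.53
tool_pos: [0.5673, 0.1928, 0.1253]
orientation: [-1.876, -1.353, -1.084]
contact_force: [-0.2, 0.1, -3.7]
finger_gap: 0.0073
grip_force: 79.8
```

```bash
python3 st.py
```

```text
14.5333 F in (X,bar,up) [-0.2, 0.1, -3.7] tq [-0.73, -0.21, -0.0]
crown inner off X,bar mm 3.7 -6.7 z 0.1878
[[1.0, -0.005, 0.026], [0.005, 1.0, 0.003], [-0.026, -0.003, 1.0]]
```

Call:
{"method": "servo_tool", "body": {"increments": [[-0.0043,0,0.0025,0,0,0,0],[-0.0043,0,0.0025,0,0,0,0],[0,0,0,0,0,0,0]]}}

```text
time_s: 14.78
tool_pos: [0.5673, 0.1928, 0.1233]
orientation: [-1.875, -1.353, -1.084]
contact_force: [-0.3, 0.7, -1.7]
finger_gap: 0.0077
grip_force: 79.9
```

Call:
{"method": "servo_tool", "body": {"increments": [[-0.0043,0,0.0025,0,0,0,0],[-0.0043,0,0.0025,0,0,0,0],[0,0,0,0,0,0,0]]}}

```text
time_s: 15.03
tool_pos: [0.567, 0.1934, 0.1226]
orientation: [-1.873, -1.351, -1.085]
contact_force: [-0.7, -0.4, 4.4]
finger_gap: 0.0078
grip_force: 80.5
```

Call:
{"method": "servo_tool", "body": {"increments": [[-0.0043,0,0.0025,0,0,0,0],[-0.0043,0,0.0025,0,0,0,0],[0,0,0,0,0,0,0]]}}

```text
time_s: 15.28
tool_pos: [0.5668, 0.1939, 0.1219]
orientation: [-1.87, -1.348, -1.087]
contact_force: [-2.4, -2.5, 10.3]
finger_gap: 0.0075
grip_force: 81.4
```

```bash
python3 st.py
```

```text
15.2833 F in (X,bar,up) [-1.4, -3.2, 10.3] tq [0.82, 0.78, 0.38]
crown inner off X,bar mm 3.0 -6.2 z 0.1845
[[1.0, -0.003, 0.027], [0.003, 1.0, -0.004], [-0.027, 0.004, 1.0]]
```

Bar felt at about z 0.185, as triangulated. I'll ease the preload so the bar carries just the weight, then open slightly.

Call:
{"method": "servo_tool", "body": {"increments": [[0.0043,0,-0.0025,0,0,0,0],[0.0043,0,-0.0025,0,0,0,0],[0,0,0,0,0,0,0],[0,0,0,0,0,0,0]]}}

```text
time_s: 15.62
tool_pos: [0.567, 0.1933, 0.1224]
orientation: [-1.873, -1.352, -1.085]
contact_force: [-1.6, -1.2, 5.5]
finger_gap: 0.0079
grip_force: 80.6
```

Call:
{"method": "servo_tool", "body": {"increments": [[0,0,0,0,0,0,0.1],[0,0,0,0,0,0,0.12],[0,0,0,0,0,0,0.14],[0,0,0,0,0,0,0.16],[0,0,0,0,0,0,0.18],[0,0,0,0,0,0,0.2],[0,0,0,0,0,0,0.2],[0,0,0,0,0,0,0.2]], "newtons": 20}}

```text
time_s: 16.28
tool_pos: [0.5677, 0.1925, 0.1213]
orientation: [-1.876, -1.354, -1.084]
contact_force: [0.7, -0.2, 0.2]
finger_gap: 0.017
grip_force: 0.0
```

```bash
python3 st.py; python3 - <<'E'
from h import *
for c in('top','side'): snap(c,'q_'+c+'.png')
print(robot.observe()['grip_force'],robot.observe()['finger_gap'])
m=[a for a in robot.masks_of('side','muffs')+robot.masks_of('side','leg_a')]; print([(a['extent'],round(a['confidence'],2)) for a in m])
E
```

```text
16.2833 F in (X,bar,up) [0.7, 0.1, 0.2] tq [-0.42, -0.11, -0.06]
crown inner off X,bar mm 4.2 -6.7 z 0.1838
[[1.0, -0.006, 0.026], [0.006, 1.0, 0.003], [-0.026, -0.003, 1.0]]
0.0 0.01710514715278532
[([257.4, 247.4, 88.5, 81.4], 0.91), ([319.9, 101.3, 58.7, 51.1], 0.86), ([254.9, 243.0, 88.3, 87.1], 0.67), ([322.2, 99.0, 57.4, 55.2], 0.56)]
```

Call:
{"method": "servo_tool", "body": {"increments": [[0,0,-0.02,0,0,0,0.2],[0,0,-0.02,0,0,0,0.2],[0,0,-0.02,0,0,0,0.2],[0,0,-0.02,0,0,0,0.2]]}}

```text
time_s: 16.82
tool_pos: [0.5624, 0.1794, 0.1298]
orientation: [-1.875, -1.354, -1.084]
contact_force: [1.1, -0.1, -0.5]
finger_gap: 0.0171
grip_force: 0.0
```

Call:
{"method": "servo_tool", "body": {"increments": [[0,0,-0.03,0,0,0,0.2],[0,0,-0.03,0,0,0,0.2],[0,0,-0.03,0,0,0,0.2],[0,0,-0.03,0,0,0,0.2]]}}

```text
time_s: 17.15
tool_pos: [0.5558, 0.1595, 0.1419]
orientation: [-1.875, -1.353, -1.084]
contact_force: [0.3, -0.2, 0.1]
finger_gap: 0.0173
grip_force: 0.0
```

Call:
{"method": "servo_tool", "body": {"increments": [[0,0.02,-0.1,0,0,0,0.2],[0,0.03,-0.1,0,0,0,0.2],[0,0.03,-0.1,0,0,0,0.2],[0,0.03,-0.1,0,0,0,0.2],[0,0.03,-0.1,0,0,0,0.2],[0,0.03,-0.1,0,0,0,0.2],[0,0,0,0,0,0,0.2],[0,0,0,0,0,0,0.2],[0,0,0,0,0,0,0.2],[0,0,0,0,0,0,0.2]]}}

```text
time_s: 17.98
tool_pos: [0.5543, 0.0521, 0.2017]
orientation: [-1.874, -1.353, -1.082]
contact_force: [-0.7, 0.3, -0.1]
finger_gap: 0.0171
grip_force: 0.0
```

```bash
python3 - <<'E'
from place import *; from fit import C
s=robot.observe(); print(s['time_s'],s['contact_force'])
I=[snap(c,'f_'+c+'.png') for c in('top','side')]
M=Mh.copy(); M[:3,3]=P+X*.003-b*.0065+[0,0,.185]-Mh[:3,:3]@[0,.1055,.03]
A=[i.copy() for i in I]
for im,c in zip(A,('top','side')):
    for k in C[::9]:
        u=proj(c,(M@np.append(k,1))[:3]).round().astype(int); cv2.circle(im,tuple(u.tolist()),0,(0,255,0),-1)
f=lambda i,j:np.vstack([cv2.resize(i[170:300,80:250],(400,300),interpolation=2),cv2.resize(j[200:350,210:410],(400,300),interpolation=2)])
cv2.imwrite('pics/F.png',np.hstack([f(*A),f(*I)])[...,::-1])
E
```

```text
17.9833 [-0.74236092  0.34401687 -0.07245606]
```

View pics/F.png

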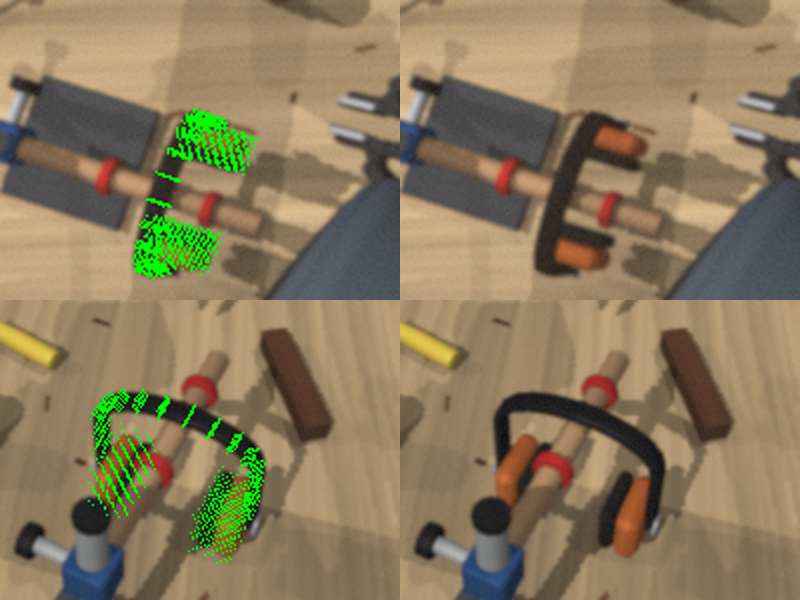

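The final view shows the headband hanging level and square on the bar between the collars. The crown is around (565,190) in the top crop, with one cup each side and the gripper clear.

```bash
python3 -c "
from bench import robot
print(robot.hand_in())"
```

```text
the job is handed in; nothing more can be done
None
```

The orange ear defenders now hang over the bar between the red collars, one cup on each side, about 3 mm off-centre across the bar and set down about 1.5° off square; the gripper knuckle brushed the free-end collar or bar (about 8 N), the bystanders were not touched, and I handed the job in at about 18 s.

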